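Close the bird-carrying box and turn its button across

ROBOT

A 6-joint arm with a two-finger parallel gripper is mounted at the origin on a cart in front of the work surface, level with it; the furniture and walls round the work are solid. World frame = base frame: x ahead of the robot, y to its left, z up, the work surface at z = 0. Lengths are in m, angles in degrees, forces in N, time in s.
With the tool pointing down it reaches from about 0.375 to 0.9 m from the base axis. Payload 3.1 kg.
Tool frame: the origin (TCP) lies on the centre line of the jaws, within the pads' length; the fingertips stand 14 mm ahead of it and the grasp point (between the pads) lies 5 mm behind it (bot.tips_ahead is the distance from the TCP to the fingertips, in m); z points along the fingers, y is the line along which they close (so a half turn about z gives the same grasp; the last joint's range is limited). The gripper opens to 87 mm and grips with 3 to 60 N. Pads are 19 mm wide; open, the fingers measure 117 mm over their backs; the gripper's body (75 mm by 190 mm) begins 51 mm behind the grasp point.
Start: joints at [-81.274, 30.224, 82.088, -0, 67.689, -10.227], TCP at [0.203, -0.591, 0.237] pointing down, gripper open.
Joint ranges: [-176.69, 176.69], [-43.24, 126.21], [12.49, 139.97], [-82, 262], [0, 151.66], [-163.58, 163.58]. Speed limits (degrees/s): [159.86, 159.86, 180, 180, 180, 180].

INTERFACE

Orientations are given as a 3x3 rotation matrix whose columns are the frame's x, y, z axes.
In Python, from rig import bot gives the robot as it stands.
- The arm moves only by the tool play_rows, never from a script. Its argument "moves" is a list that holds one entry, the list of rows, each a list of 6 numbers: the shift along the tool's x, y, z in mm, then the turn, a rotation vector about the tool's x, y, z in rad. A call has 1 to 5 rows; each row shifts and turns the commanded pose from where the row before left it, along the tool's axes as they then stand; what a row does not reach is not made up. A row lasts 1/10 s, in which the tool goes at most 50 mm and 8.59 degrees, less where a joint would pass 70% of its speed; a pose out of reach is approached as far as the arm can. A call with a gripper value outside its range is refused whole. "fingers" is the opening, from -1 (shut) to 1 (fully open), set as the call begins (left out, the last holds). The fingers move at their own pace and stop on an object; the grip force is fixed at half the most. Time passes only in rows, so rows that do not move let the fingers close. It gives the time, the measured TCP pose, the force, the opening and the grip force at its end, in the units of the state.
- bot.read_state(): the state, without advancing time (a new reading comes with each control period).
- bot.capture(name): name is "scene" or "top" or "wrist"; returns a dict with "image" (480x640x3 uint8, blue, green, red), "fx", "fy", "cx", "cy" (pixels), "R" (3x3) and "t" (3): a world point X has camera coordinates R X + t. Camera axes: x right, y down, z forward; pixel columns grow to the right and rows downward; lengths in m; the calibration is good to about 2 mm. A picture is of the moment at which its call begins. There is no depth.
- bot.hand_in(): hands the job in; it is judged then, once.
Trained networks look in a picture, given as the dict that the camera call returned (one of the last four; its "shot" number tells which), for a name from the list of things; names that differ only in an ending like _2 or _b are one class to them, and where a whole thing is asked for, a point or a joint stands for the part that bears it (a point fixed in the world has none). Each returns a list of dicts, best first, with "confidence" (0 to 1); they miss things now and then, are a little off and sometimes report something else, mostly with a low value. They report only what shows in the picture. A call takes as long as a camera call.
- bot.search_frame(picture, query): "centre" ([column, row] in pixels, amid what is visible of it).
- bot.silhouettes(picture, query): "pixels" (480x640 bool, what is visible of it) and "centre" ([column, row] in pixels, amid what is visible of it).
- bot.pinpoint(picture, query): "centre" ([column, row] in pixels: a listed point, or the origin of a listed thing).
The state is a dict: "time_s": time; "joint_positions": joint angles; "qvel": joint speeds; "tau": joint torques, N m; "position": TCP position; "tcp_rot": TCP orientation; "force": force on the tool from outside, world axes, zero at the start; "moment": the same for the moment, N m; "opening": opening from 0.0 (shut) to 1.0 (fully open); "grasp_force": force on a finger pad.
Only numpy, scipy, OpenCV 4.12 (cv2) and the standard library are available. Lean on these libraries where they do the work, as an engineer would, in place of code of your own. Each camera call takes 0.05 s, during which the arm holds its last target. There are 200 camera calls.

TASK

Close the plywood bird-carrying box for the walk to the nets: with the fingertips push both flaps right down until they lie flat on the box, and then turn the wooden button on the rail between them so that it lies squarely across the box, over both flaps, and keeps them shut. Only push, gently: grip or lift nothing, leave the box standing where it is and leave alone the two small pots and the card box of rings beside it.

Things in the scene. Friction and masses are not known exactly. Their poses are not given: they have to be found in the camera images.
- carrying_box: Low two-compartment plywood box, 176 mm deep (x) by 300 mm wide (y), about 2.4 kg, loose on rubber feet. Origin: centre of its underside, on the worktop. x points to its back (hinge side), y to its left, z up; its front faces the robot, turned up to 0.3 rad. A rail 44 mm wide runs front to back over the middle; its top and that of the shut flaps are level, 127 mm above the worktop.
- left_flap (a joint): Angle of the left flap (at +y of the box), rad: 0 is flat and shut, growing as its front edge rises; starts at 0.6 to 1.2. The hinge is stiff: the flap stays where it is left and must be pushed all the way down (about 2 N near its front edge). Shut, it rests on a black foam strip on the front wall that gives about 2 mm under 10 N (the angle then reads below 0).
- right_flap (a joint): Angle of the right flap (at -y of the box), as for the left one.
- left_flap_hinge (a point): Middle of the left flap's hinge line, at the flap's underside: 84 mm behind and 85.5 mm left of the box's middle, 118 mm above the worktop. The hinge line runs along the box's y. The flap is a panel 178 mm long from hinge to front edge, 125 mm wide, 9 mm thick. The point turns with it: x from front edge to hinge, z out of the outer (upper) face.
- right_flap_hinge (a point): The same point of the right flap, 85.5 mm to the right of the box's middle.
- left_flap_front (a point): Middle of the left flap's front edge, on the outer (upper) face; 178 mm from the hinge along the flap. Shut, it is 127 mm above the worktop.
- right_flap_front (a point): The same point of the right flap.
- turn_button: Wooden turn-button, a bar 100 x 16 x 12 mm with round ends. Origin: on its pivot at mid-length, at its underside: 30 mm in front of the box's middle, on the rail's middle line, 130 mm above the worktop, 3 mm above the rail and shut flaps. x runs along the bar (starts within 0.22 rad of the box's x, along the rail, clear of the flaps; along the box's y, either way round, it lies across them), z up.
- film_pot_black: Black film pot with a grey lid, 35 mm across, 58 mm high, loose, 50 to 70 mm to the left of the box. Origin: centre of its underside. Not to be disturbed.
- film_pot_striped: Black film pot with green bands, same size, loose, 50 to 70 mm to the right of the box. Origin: centre of its underside. Not to be disturbed.
- ring_pack: Matchbox-like card box of rings, 40 x 58 x 17 mm, loose, in front of the box. Origin: centre of its underside. Not to be disturbed.
- button_front_end (a point): Top of the button's end that starts nearer the robot, 50 mm from the pivot, 142 mm above the worktop. The button turns up to 2.2 rad either way with light friction (about 1 N at an end) and stays where it is left.

How it is judged:
By the outcome, as a careful person would: the job done as asked, in the order asked, and still so for the second after the job is handed in, with the robot touching nothing.
It also fails if it takes over 61 s, if anything falls off the work surface, if the arm or the gripper's body presses on something with over 40 N, if the wrist force passes 120 N, or if a joint passes its speed limit or range.

## Working session

There is one attempt and no reset: what is moved stays moved. The work goes in short steps, Python scripts to look and compute and a tool call to move; the robot and the scene stay as the last step left them, time stands still between calls to the robot, and variables do not carry over. Pictures are saved under pics/ and viewed, at most 10 in all, crops included, and the job is handed in when it is done.

Besides the shell and the picture viewer there is one more tool, called after ">>>" in YAML: its name, and indented under it one key for each argument. play_rows: Moves the arm, as the interface text tells. Its arguments: {"type":"object","properties":{"moves":{"type":"array","items":{"type":"array","items":{"type":"array","items":{"type":"number"}}}},"fingers":{"type":"number"}},"required":["moves"]}

```bash
mkdir -p pics; ls; cat > h.py <<'E'
from rig import bot
import numpy as np, cv2
from scipy.optimize import least_squares
Q=["left_flap_hinge","right_flap_hinge","left_flap_front","right_flap_front","turn_button","button_front_end","carrying_box","film_pot_black","film_pot_striped","ring_pack"]
def proj(c,X):
    p=c["R"]@X+np.asarray(c["t"]); return np.array([c["fx"]*p[0]/p[2]+c["cx"],c["fy"]*p[1]/p[2]+c["cy"]])
def pin(c,q):
    r=bot.pinpoint(c,q); return (r[0]["centre"],r[0]["confidence"]) if r else None
def model(p):
    x,y,yaw,l,r,b=p
    R=lambda v:np.array([x+np.cos(yaw)*v[0]-np.sin(yaw)*v[1],y+np.sin(yaw)*v[0]+np.cos(yaw)*v[1],v[2]])
    def fr(a,s): return R([.084-.178*np.cos(a)+ -0.009*-np.sin(a)*1,s*.0855,.118+.178*np.sin(a)+.009*np.cos(a)])
    return {"left_flap_hinge":R([.084,.0855,.118]),"right_flap_hinge":R([.084,-.0855,.118]),
     "left_flap_front":fr(l,1),"right_flap_front":fr(r,-1),"turn_button":R([-.03,0,.13]),
     "button_front_end":R([-.03-.05*np.cos(b),-.05*np.sin(b),.142]),"carrying_box":R([0,0,0])}
def fit(obs,p0):
    f=lambda p:np.concatenate([(proj(c,model(p)[q])-o)*w for c,q,o,w in obs])
    return least_squares(f,p0,loss="soft_l1",f_scale=3.)
E
cat > a.py <<'E'
from h import *
obs=[];pts={}
for n in ("scene","top"):
    c=bot.capture(n); cv2.imwrite(f"pics/{n}0.png",c["image"])
    for q in Q:
        r=pin(c,q)
        if r:
            print(n,q,np.round(r[0],1),round(r[1],2)); 
            if r[1]>.4:
                if q in model([0]*6): obs.append((c,q,np.array(r[0]),r[1]))
                else: pts.setdefault(q,[]).append((c,np.array(r[0])))
s=fit(obs,[.6,0,0,.9,.9,0]); print(np.round(s.x,3),s.cost)
for c,q,o,w in obs: print(q,np.round(proj(c,model(s.x)[q])-o,1))
for q,l in pts.items():
    t=least_squares(lambda X:np.concatenate([proj(c,np.r_[X,0])-o for c,o in l]),[.5,0]); print(q,np.round(t.x,3),t.cost)
print({k:np.round(v,3) for k,v in model(s.x).items()})
st=bot.read_state(); print(st["time_s"],st["position"],st["tcp_rot"],st["opening"])
E
python3 a.py
```

```text
pics
scene left_flap_hinge [246.7 241.4] 0.36
scene right_flap_hinge [379.3 204.3] 0.97
scene turn_button [250.6 241.2] 0.32
scene carrying_box [332.9 258. ] 0.75
scene film_pot_black [251.1 242.1] 0.55
scene film_pot_striped [418.4 281.2] 0.61
scene ring_pack [324.8 293.7] 0.43
top left_flap_hinge [281.6 167.6] 0.94
top right_flap_hinge [375.7 180.1] 0.73
top left_flap_front [263.3 197.3] 0.59
top right_flap_front [375.2 224.5] 0.76
top turn_button [319.3 238.1] 0.86
top button_front_end [318.1 263.4] 0.58
top carrying_box [323.2 228.5] 0.78
top film_pot_black [210.5 223.9] 0.88
top film_pot_striped [433.5 260.2] 0.66
top ring_pack [337.7 311.7] 0.72
[ 0.577  0.07  -0.165  1.011  0.903  0.087] 7.267798199217366
right_flap_hinge [-1.6  0.1]
carrying_box [ 0.1 -3.3]
left_flap_hinge [0.7 1. ]
right_flap_hinge [0.1 1. ]
left_flap_front [0.1 0. ]
right_flap_front [-0.5 -0.1]
turn_button [ 0.5 -2.4]
button_front_end [ 0. -0.]
carrying_box [0.5 1.2]
film_pot_black [0.595 0.297] 2.0708577535452215
film_pot_striped [ 0.509 -0.148] 0.4626149485501763
ring_pack [0.412 0.049] 2.002018831123272
{'left_flap_hinge': array([0.674, 0.14 , 0.118]), 'right_flap_hinge': array([ 0.646, -0.028,  0.118]), 'left_flap_front': array([0.588, 0.155, 0.274]), 'right_flap_front': array([ 0.544, -0.011,  0.263]), 'turn_button': array([0.547, 0.075, 0.13 ]), 'button_front_end': array([0.497, 0.079, 0.142]), 'carrying_box': array([0.577, 0.07 , 0.   ])}
1.1 [ 0.2030045  -0.59109738  0.23656094] [[ 9.45791547e-01  3.24774305e-01  3.71910348e-06]
 [ 3.24774305e-01 -9.45791547e-01 -2.77090231e-05]
 [-5.48168209e-06  2.74148290e-05 -1.00000000e+00]] 1.0002766939673036
```

```bash
python3 -c "
import cv2,numpy as np
a=cv2.imread('pics/scene0.png');b=cv2.imread('pics/top0.png')
cv2.imwrite('pics/both.png',np.hstack([a[100:400,150:550],b[100:400,120:520]]))"
```

```text
(no output)
```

View pics/both.png

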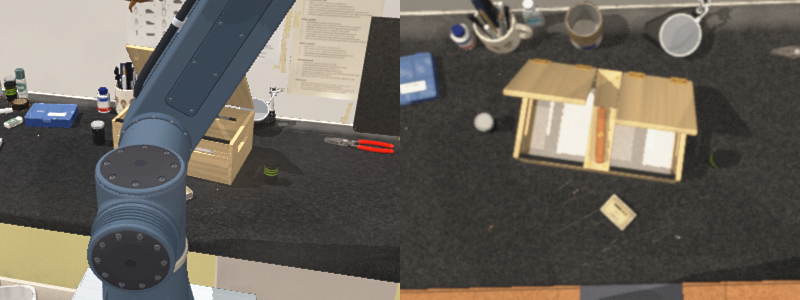

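The left crop (scene) is mostly blocked by the arm. In the top crop both flaps are tilted up from the rear hinges, the button lies along the rail, the pots are left and right, and the ring pack is in front, all consistent with the fit. I'll open the fingers astride the rail, push both flaps down along the hinge arc, and then turn the button with closed fingers.

>>> play_rows:
  moves:
    - [[0,0,-24,0,0,0.124],[0,0,-24,0,0,0.124],[0,0,-24,0,0,0.124],[0,0,-24,0,0,0.124],[0,0,0,0,0,0]]
  fingers: 1

```text
time_s: 1.6
position: [0.2034, -0.5931, 0.3366]
tcp_rot: [[0.986, -0.165, 0.001], [-0.165, -0.986, -0.008], [0.003, 0.008, -1.0]]
force: [-0.6, -0.7, -0.0]
opening: 1.001
grasp_force: 0.0
```

```bash
cat >> h.py <<'E'
B=[0.577,0.07,-0.165]
def where():
    s=bot.read_state(); R=np.array(s["tcp_rot"]); p=np.array(s["position"]); c,k=np.cos(B[2]),np.sin(B[2])
    d=p-[B[0],B[1],0]; b=np.array([c*d[0]+k*d[1],-k*d[0]+c*d[1],d[2]])
    print("t",s["time_s"],"box mm",np.round(b*1e3,1),"yaw err",round(np.arctan2(R[1,0],R[0,0])-B[2],4),"F",np.round(s["force"],1))
    return b,R
def delta(target):
    b,R=where(); c,k=np.cos(B[2]),np.sin(B[2]); d=np.array(target)-b
    print("tool mm",np.round(R.T@np.array([c*d[0]-k*d[1],k*d[0]+c*d[1],d[2]])*1e3,1))
E
python3 -c "
from h import *
delta([.03,0,.33])"
```

```text
t 1.6 box mm [-259.6 -715.5  336.6] yaw err -0.0006 F [-0.6 -0.7 -0. ]
tool mm [ 289.1 -715.7    1.6]
```

>>> play_rows:
  moves:
    - [[19,-47,0,0,0,0],[19,-47,0,0,0,0],[19,-47,0,0,0,0],[19,-47,0,0,0,0],[19,-47,0,0,0,0]]

```text
time_s: 2.1
position: [0.3339, -0.3756, 0.3314]
tcp_rot: [[0.987, -0.163, -0.001], [-0.163, -0.987, 0.002], [-0.001, -0.002, -1.0]]
force: [0.3, -0.4, 0.3]
opening: 1.003
grasp_force: 0.0
```

>>> play_rows:
  moves:
    - [[19,-47,0,0,0,0],[19,-47,0,0,0,0],[19,-47,0,0,0,0],[19,-47,0,0,0,0],[19,-47,0,0,0,0]]

```text
time_s: 2.6
position: [0.4643, -0.1625, 0.3316]
tcp_rot: [[0.987, -0.162, -0.001], [-0.162, -0.987, 0.001], [-0.001, -0.0, -1.0]]
force: [0.8, -0.5, -0.6]
opening: 1.003
grasp_force: 0.0
```

>>> play_rows:
  moves:
    - [[19,-47,0,0,0,0],[19,-47,0,0,0,0],[19,-47,0,0,0,0],[19,-47,0,0,0,0],[19,-47,0,0,0,0]]

```text
time_s: 3.1
position: [0.5948, 0.0506, 0.3313]
tcp_rot: [[0.987, -0.162, -0.002], [-0.162, -0.987, -0.0], [-0.002, 0.0, -1.0]]
force: [1.3, -0.5, -0.2]
opening: 1.0
grasp_force: 0.0
```

>>> play_rows:
  moves:
    - [[0,0,0,0,0,0],[0,0,0,0,0,0]]

```text
time_s: 3.3
position: [0.5941, 0.0496, 0.3309]
tcp_rot: [[0.987, -0.16, -0.003], [-0.16, -0.987, -0.0], [-0.003, 0.001, -1.0]]
force: [0.5, -0.7, 0.1]
opening: 0.997
grasp_force: 0.0
```

```bash
python3 - <<'E'
from h import *
where()
obs=[]
for n in ("scene","wrist"):
    c=bot.capture(n); cv2.imwrite(f"pics/{n}1.png",c["image"])
    for q in Q[:7]:
        r=pin(c,q)
        if r: print(n,q,np.round(r[0],1),round(r[1],2),np.round(proj(c,model(B+[1.011,.903,.087])[q]),1))
a=cv2.imread('pics/scene1.png');b=cv2.imread('pics/wrist1.png')
cv2.imwrite('pics/both1.png',np.hstack([a[100:400,200:500],cv2.resize(b,(400,300))]))
E
```

```text
t 3.3 box mm [ 20.2 -17.3 330.9] yaw err 0.004 F [ 0.5 -0.7  0.1]
scene left_flap_hinge [315.5 194.4] 0.85 [314.3 193.2]
scene right_flap_hinge [379.5 204.4] 0.69 [377.7 204.3]
scene left_flap_front [302.6 143.3] 0.76 [298.3 147.3]
scene right_flap_front [366.6 166.1] 0.89 [365.8 164.6]
scene turn_button [332.  213.9] 0.6 [328.2 213.8]
scene button_front_end [324.1 218.4] 0.69 [321.6 218.8]
scene carrying_box [332.2 258.9] 0.95 [332.9 254.6]
wrist left_flap_hinge [191.6 140.3] 0.67 [188.  138.2]
wrist right_flap_hinge [391.3 135.8] 0.61 [389.7 137.8]
wrist left_flap_front [124.8 306.6] 0.73 [115.9 308.4]
wrist right_flap_front [300.8 210.2] 0.73 [426.8 326.9]
wrist turn_button [293.6 270.8] 0.68 [290.2 270.3]
wrist carrying_box [298.9 210.7] 0.7 [295.8 210.4]
```

View pics/both1.png

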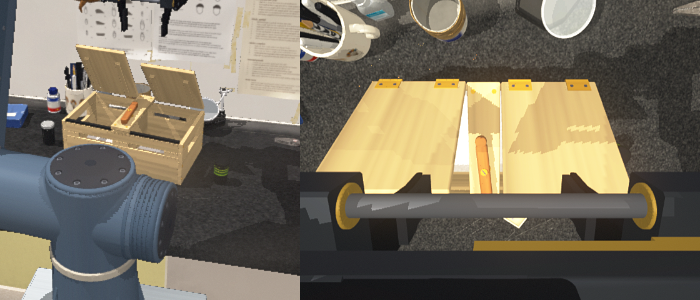

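The scene crop shows both flaps raised with the left one steeper, and the gripper above them. The wrist crop shows the fingers astride the rail and the button on it. One refit with these, then I'll push.

```bash
python3 - <<'E'
from h import *
obs=[]
T={"left_flap_hinge":[281.6,167.6],"right_flap_hinge":[375.7,180.1],"left_flap_front":[263.3,197.3],"right_flap_front":[375.2,224.5],"turn_button":[319.3,238.1],"button_front_end":[318.1,263.4],"carrying_box":[323.2,228.5]}
c=bot.capture("top")
for q,o in T.items(): obs.append((c,q,np.array(o),1.))
for n in ("scene","wrist"):
    c=bot.capture(n)
    for q in Q[:7]:
        r=pin(c,q)
        if r and r[1]>.5 and not(n=="wrist" and q=="right_flap_front"): obs.append((c,q,np.array(r[0]),.6))
s=fit(obs,[.577,.07,-.165,1,.9,.09]); print(np.round(s.x,4),s.cost)
B[:]=s.x[:3]; delta([.03,0,.32])
E
```

```text
[ 0.5763  0.0677 -0.1643  1.0244  0.9014 -0.0149] 177.86667448255102
t 4.95 box mm [ 21.2 -15.9 332.6] yaw err -0.0009 F [-0.6  0.5 -0.3]
tool mm [  8.8 -15.9  12.6]
```

>>> play_rows:
  moves:
    - [[1,-8,24,0,0,0],[1,-8,24,0,0,0],[-1,0,9,0,0,0],[-10,0,6,0,0,0],[-10,0,6,0,0,0]]

```text
time_s: 5.45
position: [0.5793, 0.0671, 0.2637]
tcp_rot: [[0.986, -0.165, 0.002], [-0.165, -0.986, -0.0], [0.002, 0.0, -1.0]]
force: [1.4, 0.3, 0.9]
opening: 1.0
grasp_force: 0.4
```

>>> play_rows:
  moves:
    - [[-10,0,7.5,0,0,0],[-9.5,0,7.5,0,0,0],[-8,0,9,0,0,0],[-8,0,9,0,0,0]]

```text
time_s: 5.85
position: [0.5439, 0.073, 0.2308]
tcp_rot: [[0.986, -0.165, 0.002], [-0.165, -0.986, -0.0], [0.002, -0.0, -1.0]]
force: [1.6, -0.8, 0.8]
opening: 0.996
grasp_force: 0.7
```

```bash
sed -i 's/^B=.*/B=[0.5765,0.0685,-0.1643]/' h.py; python3 - <<'E'
from h import *
delta([-.0335,0,.230])
a=bot.capture("scene")["image"];b=bot.capture("wrist")["image"]
cv2.imwrite('pics/both2.png',np.hstack([a[100:400,200:500],cv2.resize(b,(400,300))]))
E
```

```text
t 5.85 box mm [-32.9  -0.9 230.8] yaw err -0.001 F [ 1.6 -0.8  0.8]
tool mm [-0.6 -0.9  0.8]
```

View pics/both2.png

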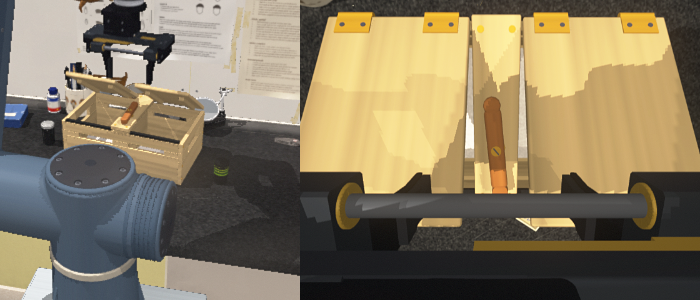

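The scene crop shows both flaps pushed to about the same lower angle, with the box unmoved. The wrist crop shows the fingers on each flap beside the button. I'll continue along the arc.

>>> play_rows:
  moves:
    - [[-6.6,0,10,0,0,0],[-6.6,0,10,0,0,0],[-5,0,11,0,0,0],[-5,0,11,0,0,0]]

```text
time_s: 6.35
position: [0.5211, 0.077, 0.1886]
tcp_rot: [[0.986, -0.164, 0.001], [-0.164, -0.986, -0.0], [0.001, -0.0, -1.0]]
force: [1.4, -0.9, 0.4]
opening: 1.0
grasp_force: 0.6
```

>>> play_rows:
  moves:
    - [[-3.3,0,8,0,0,0],[-2.3,0,8,0,0,0],[-1,0,7,0,0,0],[-1,0,6,0,0,0],[-1,0,5,0,0,0]]

```text
time_s: 6.85
position: [0.5118, 0.0786, 0.154]
tcp_rot: [[0.986, -0.164, -0.001], [-0.164, -0.986, 0.0], [-0.001, 0.0, -1.0]]
force: [-0.0, 0.2, 2.2]
opening: 1.001
grasp_force: 0.6
```

>>> play_rows:
  moves:
    - [[-0.5,0,4,0,0,0],[0,0,3,0,0,0],[0,0,0,0,0,0],[0,0,0,0,0,0]]

```text
time_s: 7.25
position: [0.5119, 0.0786, 0.1476]
tcp_rot: [[0.986, -0.164, 0.0], [-0.164, -0.986, -0.0], [0.0, -0.0, -1.0]]
force: [0.2, 0.9, 0.4]
opening: 0.994
grasp_force: 0.0
```

>>> play_rows:
  moves:
    - [[0,0,2,0,0,0],[0,0,2,0,0,0],[0,0,2,0,0,0],[0,0,0,0,0,0]]

```text
time_s: 7.65
position: [0.5117, 0.0786, 0.1413]
tcp_rot: [[0.986, -0.164, -0.0], [-0.164, -0.986, -0.0], [-0.0, 0.0, -1.0]]
force: [0.4, -0.5, 0.9]
opening: 1.0
grasp_force: 0.0
```

>>> play_rows:
  moves:
    - [[0,0,1,0,0,0],[0,0,0,0,0,0]]

```text
time_s: 7.85
position: [0.5117, 0.0786, 0.1408]
tcp_rot: [[0.986, -0.164, 0.0], [-0.164, -0.986, -0.0], [0.0, -0.0, -1.0]]
force: [-0.2, 0.8, 3.3]
opening: 1.0
grasp_force: 1.7
```

>>> play_rows:
  moves:
    - [[0,0,1,0,0,0],[0,0,0,0,0,0]]

```text
time_s: 8.05
position: [0.5116, 0.0786, 0.1403]
tcp_rot: [[0.986, -0.164, 0.0], [-0.164, -0.986, -0.0], [0.0, 0.0, -1.0]]
force: [-2.3, 0.3, 6.7]
opening: 1.001
grasp_force: 3.8
```

>>> play_rows:
  moves:
    - [[0,0,1,0,0,0],[0,0,0,0,0,0]]

```text
time_s: 8.25
position: [0.5116, 0.0786, 0.1399]
tcp_rot: [[0.986, -0.164, 0.001], [-0.164, -0.986, -0.0], [0.001, 0.0, -1.0]]
force: [-3.0, 0.6, 12.6]
opening: 1.0
grasp_force: 5.9
```

>>> play_rows:
  moves:
    - [[0,0,1,0,0,0],[0,0,0,0,0,0]]

```text
time_s: 8.45
position: [0.5116, 0.0786, 0.1395]
tcp_rot: [[0.986, -0.164, 0.001], [-0.164, -0.986, -0.0], [0.001, 0.0, -1.0]]
force: [-4.4, 0.5, 15.8]
opening: 0.998
grasp_force: 8.1
```

>>> play_rows:
  moves:
    - [[0,0,1,0,0,0],[0,0,0,0,0,0]]

```text
time_s: 8.65
position: [0.5116, 0.0786, 0.1391]
tcp_rot: [[0.986, -0.164, 0.001], [-0.164, -0.986, -0.0], [0.001, 0.0, -1.0]]
force: [-5.9, -0.9, 20.5]
opening: 1.002
grasp_force: 10.2
```

Both flaps are on the foam, about 10 N each. I'll lift off, close the fingers and look.

>>> play_rows:
  moves:
    - [[0,0,-10,0,0,0],[0,0,-25,0,0,0],[0,0,-30,0,0,0],[0,0,0,0,0,0]]

```text
time_s: 9.05
position: [0.5143, 0.0785, 0.2049]
tcp_rot: [[0.986, -0.164, 0.008], [-0.164, -0.986, -0.0], [0.008, -0.001, -1.0]]
force: [-0.5, -0.3, 0.6]
opening: 1.0
grasp_force: 0.0
```

>>> play_rows:
  moves:
    - [[0,0,0,0,0,0],[0,0,0,0,0,0],[0,0,0,0,0,0],[0,0,0,0,0,0],[0,0,0,0,0,0]]
  fingers: -1

```text
time_s: 9.55
position: [0.5113, 0.0786, 0.2009]
tcp_rot: [[0.986, -0.165, -0.001], [-0.165, -0.986, 0.0], [-0.001, 0.0, -1.0]]
force: [0.3, 0.2, 0.6]
opening: 0.633
grasp_force: 0.0
```

```bash
cat > b.py <<'E'
from h import *
import sys
obs=[]; ims=[]
for n in ("scene","top","wrist"):
    c=bot.capture(n); ims.append(c["image"])
    for q in Q[:7]:
        r=pin(c,q)
        if r and r[1]>.4:
            obs.append((c,q,np.array(r[0]),r[1]))
s=fit(obs,B+[.0,.0,.05]); print(np.round(s.x,4),s.cost)
for c,q,o,w in obs: print(c["shot"],q,np.round(o),round(w,2),np.round(proj(c,model(s.x)[q])-o,1))
cv2.imwrite(f'pics/{sys.argv[1]}.png',np.hstack([ims[0][100:400,200:500],cv2.resize(ims[2],(400,300))]))
print(bot.read_state()["opening"]); where()
E
python3 b.py both3
```

```text
[ 0.5754  0.068  -0.1617  0.0558 -0.027   0.1387] 1079.8040103437859
10 left_flap_hinge [315. 192.] 0.57 [-0.4  1. ]
10 right_flap_hinge [379. 206.] 0.63 [-0.8 -1. ]
10 left_flap_front [286. 218.] 0.58 [-1.6 -0.6]
10 right_flap_front [354. 236.] 0.9 [-0.5 -0.1]
10 turn_button [329. 210.] 0.52 [-0.5  4.5]
10 button_front_end [324. 222.] 0.55 [-0.6 -2.7]
10 carrying_box [332. 259.] 0.82 [ 1.2 -4. ]
11 left_flap_hinge [283. 168.] 0.67 [-0.   1.6]
11 right_flap_hinge [374. 183.] 0.91 [ 2.6 -1. ]
11 left_flap_front [266. 264.] 0.69 [1.  1.1]
11 right_flap_front [364. 278.] 0.62 [0.3 1.9]
11 button_front_end [432. 259.] 0.44 [-111.4    5.1]
12 right_flap_hinge [ 39. 166.] 0.48 [ 445.  -204.3]
12 turn_button [314. 195.] 0.76 [-3.6  1.3]
12 button_front_end [323. 290.] 0.76 [1.1 2.3]
12 carrying_box [316. 137.] 0.59 [-3.9 -1.1]
0.0017264181923059962
t 10.75 box mm [-65.6  -0.6 201.5] yaw err -0.0009 F [-0.1 -0.1 -0.9]
```

View pics/both3.png

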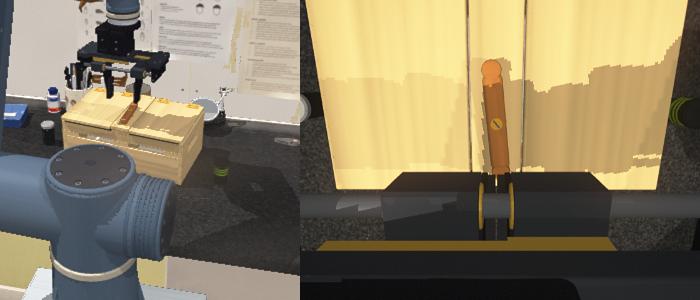

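The scene crop shows both flaps flat on the box, with foam no longer visible. The wrist crop shows the button along the rail with its front end slightly right (b ≈ 0.1). I'll go to the left of its front end, lower, and sweep it right.

>>> play_rows:
  moves:
    - [[-6,-16,0,0,0,0],[-6,-16,0,0,0,0],[0,0,20,0,0,0],[0,0,20,0,0,0],[0,0,8,0,0,0]]

```text
time_s: 11.25
position: [0.504, 0.1123, 0.1521]
tcp_rot: [[0.986, -0.164, -0.003], [-0.164, -0.986, -0.0], [-0.003, 0.0, -1.0]]
force: [0.4, -0.6, 0.4]
opening: 0.008
grasp_force: 0.0
```

>>> play_rows:
  moves:
    - [[0,0,5,0,0,0],[0,0,0,0,0,0],[0,0,0,0,0,0]]

```text
time_s: 11.55
position: [0.5056, 0.1121, 0.1491]
tcp_rot: [[0.986, -0.165, 0.001], [-0.165, -0.986, 0.0], [0.001, -0.0, -1.0]]
force: [0.1, -0.9, 0.4]
opening: 0.008
grasp_force: 0.0
```

```bash
python3 -c "
from h import *
delta([-.078,.030,.148])"
```

```text
t 11.55 box mm [-77.1  31.4 149.1] yaw err -0.0011 F [ 0.1 -0.9  0.4]
tool mm [-0.9  1.4  1.1]
```

>>> play_rows:
  moves:
    - [[0,9,1,0,0,0],[0,9,0,0,0,0],[0,9,0,0,0,0],[3.5,7,0,0,0,0],[3.5,7,0,0,0,0]]

```text
time_s: 12.05
position: [0.5046, 0.0697, 0.1475]
tcp_rot: [[0.986, -0.165, -0.002], [-0.165, -0.986, 0.0], [-0.002, 0.0, -1.0]]
force: [-1.8, -0.3, 0.4]
opening: 0.007
grasp_force: 0.6
```

>>> play_rows:
  moves:
    - [[5,4.5,0,0,0,0],[5,4.5,0,0,0,0],[4,4,0,0,0,0],[4,4,0,0,0,0],[0,0,0,0,0,0]]

```text
time_s: 12.55
position: [0.5215, 0.0501, 0.1476]
tcp_rot: [[0.986, -0.165, 0.002], [-0.165, -0.986, -0.0], [0.002, 0.0, -1.0]]
force: [0.7, 0.1, 0.6]
opening: 0.006
grasp_force: 0.0
```

```bash
python3 - <<'E'
from h import *
where()
b=bot.capture("wrist")["image"]; a=bot.capture("top")["image"]
cv2.imwrite('pics/both4.png',np.hstack([cv2.resize(a[130:330,220:420],(300,300)),b[120:420,110:510]]))
E
```

```text
t 12.55 box mm [-51.3 -27.1 147.6] yaw err -0.0013 F [0.7 0.1 0.6]
```

View pics/both4.png

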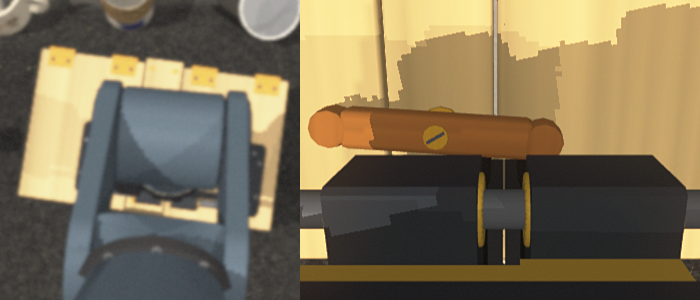

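The wrist crop shows the button nearly across: left end at (325,126), right end at (545,138), so about 0.05 rad short. The top crop is blocked by the arm. I'll nudge it 2 mm more, then back off, rise and measure.

>>> play_rows:
  moves:
    - [[1,1,0,0,0,0],[1,1,0,0,0,0],[0,0,0,0,0,0],[-8,0,0,0,0,0],[-8,0,-20,0,0,0]]

```text
time_s: 13.15
position: [0.5037, 0.0514, 0.1658]
tcp_rot: [[0.986, -0.164, -0.006], [-0.164, -0.986, 0.001], [-0.006, 0.0, -1.0]]
force: [0.1, -0.6, 0.2]
opening: 0.004
grasp_force: 0.0
```

>>> play_rows:
  moves:
    - [[-10,0,-30,0,0,0],[-10,0,-40,0,0,0],[-10,-10,-40,0,0,0],[0,0,0,0,0,0],[0,0,0,0,0,0]]

```text
time_s: 13.65
position: [0.4779, 0.0662, 0.2785]
tcp_rot: [[0.987, -0.164, 0.003], [-0.164, -0.987, -0.0], [0.003, -0.0, -1.0]]
force: [0.8, 0.6, -0.7]
opening: 0.004
grasp_force: 0.0
```

```bash
cat > m.py <<'E'
from h import *
import sys
where(); c=bot.capture("wrist")
r=bot.silhouettes(c,"turn_button")
R=np.array(c["R"]);t=np.array(c["t"]);C=-R.T@t
def ray(u,z):
    d=R.T@np.array([(u[0]-c["cx"])/c["fx"],(u[1]-c["cy"])/c["fy"],1]); return (C+d*(z-C[2])/d[2])[:2]
def box(w):
    d=w-np.array(B[:2]);k,s=np.cos(B[2]),np.sin(B[2]); return np.array([k*d[0]+s*d[1],-s*d[0]+k*d[1]])
if r:
    m=r[0]["pixels"]; print("conf",r[0]["confidence"],m.sum())
    P=np.array([box(ray((u,v),.140)) for v,u in np.argwhere(m)]).astype(np.float32)
    vx,vy,x,y=cv2.fitLine(P,cv2.DIST_HUBER,0,.001,.001).ravel(); print("angle from box y",np.arctan(-vx/vy),"at mm",P.mean(0)*1e3,P.min(0)*1e3,P.max(0)*1e3)
for q in Q[:4]+Q[5:6]:
    p=pin(c,q)
    if p: print(q,np.round(p[0]),round(p[1],2),"box mm",np.round(box(ray(p[0],.142 if "end" in q else .127))*1e3,1))
b=c["image"]; cv2.imwrite(f'pics/{sys.argv[1]}.png',b)
E
python3 m.py w5
```

```text
t 13.65 box mm [-96.9 -18.4 278.5] yaw err -0.0001 F [ 0.8  0.6 -0.7]
conf 0.57 3590
angle from box y -0.059851125 at mm [-29.558598   -1.9267067] [-39.773384 -51.725605] [-19.675732  47.223637]
left_flap_front [174. 225.] 0.71 box mm [-95.1  82.9]
right_flap_front [406. 226.] 0.82 box mm [-96.  -88.1]
button_front_end [360. 133.] 0.9 box mm [-29.6 -50.9]
```

View pics/w5.png

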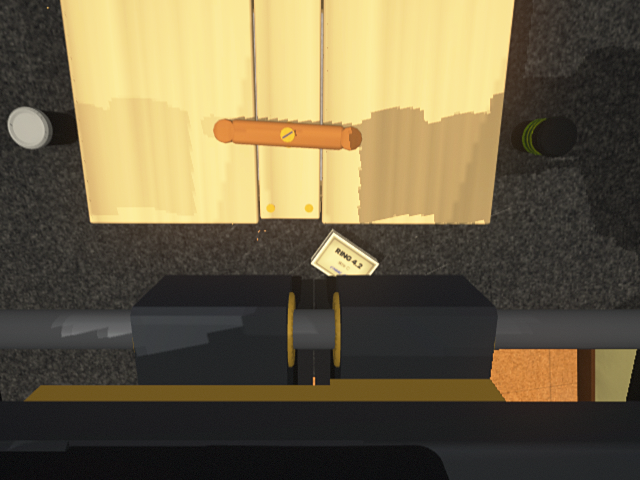

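The wrist picture shows the button from (225,131) to (351,138) against a level box front edge at row 223, so it is 0.055 rad short. The flaps are flat, and the pots and ring pack are undisturbed. One more nudge, to box x of −47 mm.

>>> play_rows:
  moves:
    - [[10,4,40,0,0,0],[10,4,40,0,0,0],[10,3,30,0,0,0],[0,0,20,0,0,0],[0,0,0,0,0,0]]

```text
time_s: 14.5
position: [0.5037, 0.0501, 0.1443]
tcp_rot: [[0.986, -0.165, -0.008], [-0.165, -0.986, 0.001], [-0.008, 0.0, -1.0]]
force: [-0.7, -0.6, -0.2]
opening: 0.004
grasp_force: 0.0
```

>>> play_rows:
  moves:
    - [[0,0,0,0,0,0]]

```text
time_s: 14.6
position: [0.5057, 0.0501, 0.1472]
tcp_rot: [[0.986, -0.165, -0.002], [-0.165, -0.986, 0.0], [-0.002, 0.0, -1.0]]
force: [-0.2, -0.4, -0.0]
opening: 0.003
grasp_force: 0.0
```

```bash
python3 -c "
from h import *
delta([-.047,-.029,.148])"
```

```text
t 14.6 box mm [-66.8 -29.7 147.2] yaw err -0.0011 F [-0.2 -0.4 -0. ]
tool mm [19.8 -0.7 -0.8]
```

>>> play_rows:
  moves:
    - [[7,0,-0.5,0,0,0],[7,0,0,0,0,0],[3,0,0,0,0,0],[2.8,0,0,0,0,0],[0,0,0,0,0,0]]

```text
time_s: 15.1
position: [0.5256, 0.0468, 0.1484]
tcp_rot: [[0.986, -0.164, 0.0], [-0.164, -0.986, -0.0], [0.0, 0.0, -1.0]]
force: [-1.3, 0.3, 0.1]
opening: 0.007
grasp_force: 0.3
```

>>> play_rows:
  moves:
    - [[0,0,0,0,0,0],[-8,0,0,0,0,0],[-8,0,-20,0,0,0],[-10,0,-30,0,0,0],[-10,0,-40,0,0,0]]

```text
time_s: 15.6
position: [0.4879, 0.0532, 0.2375]
tcp_rot: [[0.986, -0.165, -0.004], [-0.165, -0.986, 0.001], [-0.004, -0.0, -1.0]]
force: [0.7, -0.1, -0.1]
opening: 0.007
grasp_force: 0.0
```

>>> play_rows:
  moves:
    - [[-10,-10,-40,0,0,0],[0,0,0,0,0,0],[0,0,0,0,0,0]]

```text
time_s: 15.9
position: [0.4816, 0.0647, 0.2789]
tcp_rot: [[0.986, -0.164, 0.003], [-0.164, -0.986, -0.0], [0.003, -0.0, -1.0]]
force: [0.3, -0.6, -0.6]
opening: 0.004
grasp_force: 0.0
```

```bash
python3 m.py w6
```

```text
t 15.9 box mm [-93.  -19.3 278.9] yaw err -0.0002 F [ 0.3 -0.6 -0.6]
conf 0.66 3516
angle from box y 0.092528656 at mm [-29.66189    -2.4827142] [-41.745365 -51.902542] [-18.262474  47.100315]
left_flap_front [174. 228.] 0.73 box mm [-93.5  82.4]
right_flap_front [404. 227.] 0.87 box mm [-92.8 -87.4]
button_front_end [359. 130.] 0.77 box mm [-23.4 -51. ]
```

View pics/w6.png

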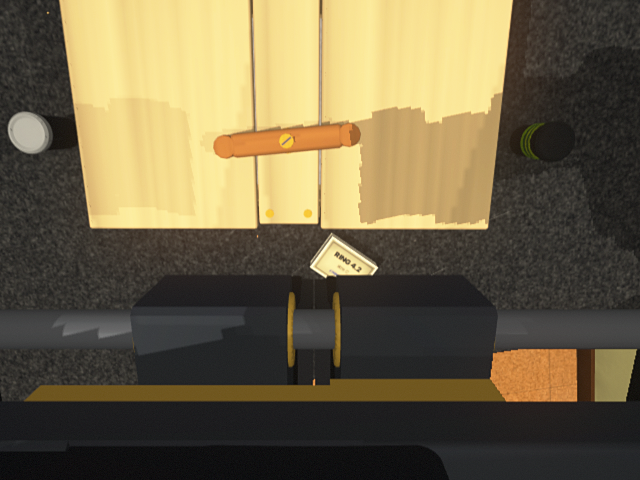

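The wrist picture shows slight overshoot: left end (223,146), right end (350,134), about 0.09 rad. I'll push the left end back from the front, where the lever arm is longer.

>>> play_rows:
  moves:
    - [[6,-20,25,0,0,0],[6,-20,35,0,0,0],[6,-19,35,0,0,0],[4,0,25,0,0,0],[0,0,10,0,0,0]]

```text
time_s: 16.75
position: [0.5119, 0.1192, 0.145]
tcp_rot: [[0.986, -0.164, -0.005], [-0.164, -0.986, -0.0], [-0.005, 0.001, -1.0]]
force: [-0.3, -0.1, 1.2]
opening: 0.004
grasp_force: 0.0
```

>>> play_rows:
  moves:
    - [[0,0,0,0,0,0],[0,0,0,0,0,0]]

```text
time_s: 16.95
position: [0.5134, 0.1186, 0.1486]
tcp_rot: [[0.986, -0.165, 0.001], [-0.165, -0.986, 0.0], [0.001, -0.0, -1.0]]
force: [0.7, -0.1, -0.5]
opening: 0.006
grasp_force: 0.0
```

```bash
python3 -c "
from h import *
delta([-.048,.040,.148])"
```

```text
t 16.95 box mm [-70.4  39.2 148.6] yaw err -0.0014 F [ 0.7 -0.1 -0.5]
tool mm [22.4 -0.9  0.6]
```

>>> play_rows:
  moves:
    - [[8,0,0.5,0,0,0],[6,0,0,0,0,0],[3,0,0,0,0,0],[2,0,0,0,0,0],[1,0,0,0,0,0]]

```text
time_s: 17.45
position: [0.5326, 0.1156, 0.1477]
tcp_rot: [[0.986, -0.165, -0.001], [-0.165, -0.986, 0.0], [-0.001, -0.0, -1.0]]
force: [-0.9, 0.7, 1.4]
opening: 0.004
grasp_force: 0.5
```

>>> play_rows:
  moves:
    - [[1,0,0,0,0,0],[1,0,0,0,0,0],[0.4,0,0,0,0,0],[0,0,0,0,0,0]]

```text
time_s: 17.85
position: [0.535, 0.1154, 0.1474]
tcp_rot: [[0.986, -0.164, -0.0], [-0.164, -0.986, 0.0], [-0.001, -0.0, -1.0]]
force: [-1.0, 0.6, 0.8]
opening: 0.007
grasp_force: 0.6
```

```bash
python3 -c "
from h import *
where()"
```

```text
t 17.85 box mm [-48.6  39.5 147.4] yaw err -0.0008 F [-1.   0.6  0.8]
```

>>> play_rows:
  moves:
    - [[-8,0,0,0,0,0],[-8,0,-20,0,0,0],[-10,0,-30,0,0,0],[-10,0,-40,0,0,0],[-10,20,-40,0,0,0]]

```text
time_s: 18.35
position: [0.4858, 0.1041, 0.2786]
tcp_rot: [[0.987, -0.162, 0.0], [-0.162, -0.987, 0.0], [0.0, -0.0, -1.0]]
force: [0.5, -0.4, 1.4]
opening: 0.004
grasp_force: 0.0
```

>>> play_rows:
  moves:
    - [[0,20,0,0,0,0],[0,0,0,0,0,0],[0,0,0,0,0,0]]

```text
time_s: 18.65
position: [0.4828, 0.0833, 0.2774]
tcp_rot: [[0.986, -0.166, -0.0], [-0.166, -0.986, 0.0], [-0.0, -0.0, -1.0]]
force: [0.0, -1.2, 0.2]
opening: 0.002
grasp_force: 0.0
```

```bash
python3 m.py w7
```

```text
t 18.65 box mm [-94.9  -0.7 277.4] yaw err -0.002 F [ 0.  -1.2  0.2]
conf 0.59 3477
angle from box y -0.003752426 at mm [-29.48484    -2.1250763] [-37.442886 -51.91736 ] [-21.144114  47.37669 ]
right_flap_hinge [317. 107.] 0.62 box mm [-10.5  -4.5]
left_flap_front [197. 228.] 0.8 box mm [-95.4  83.6]
right_flap_front [431. 228.] 0.89 box mm [-95.5 -88.5]
button_front_end [389. 136.] 0.97 box mm [-29.4 -52.1]
```

View pics/w7.png

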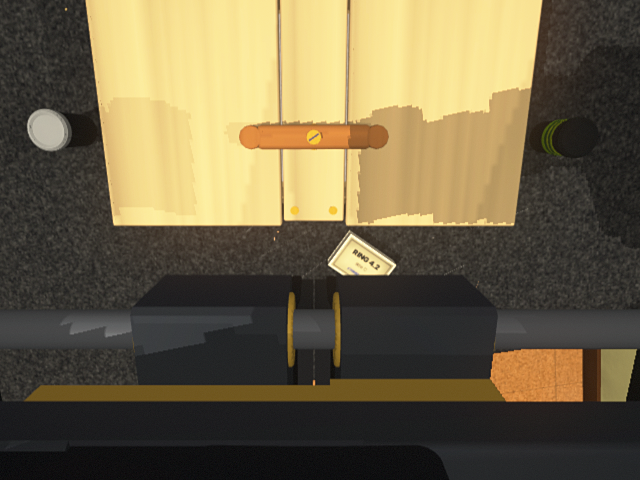

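The wrist picture shows the button square across both flaps, from (248,137) to (379,137) with the box edge level at row 225. The flaps are flat, and the pots and ring pack are in place. The arm is clear, so I'm handing in.

```bash
python3 -c "
from rig import bot
print(bot.hand_in())"
```

```text
the job is handed in; nothing more can be done
None
```

The box is closed and handed in at about 19 s on the robot's clock: both flaps lie flat, and the turn-button sits squarely across them, within about 0.004 rad by the last camera measurement; the box, pots and ring pack appear undisturbed.

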